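# Salt shaker held ready over its well in the condiment drawer

## Task

Pull the drawer of the condiment chest out to its stop, then pick up the square salt shaker and, keeping it upright, bring it over the things in between to the square well in the drawer, without pushing or tipping anything else. Stop with it hovering about a finger's breadth (15 mm) above the well's rim, centred, its sides lined up with the well's sides, touching neither block nor drawer, so that it could be lowered straight in. Finish like that, still holding it upright and still in the gripper: do not lower it or let go, and leave the drawer fully out.

Things in the scene. Friction and masses are not known exactly. Their poses are not given: they have to be found in the camera images.
- drawer (a joint): How far the drawer is out, in m: 0 shut, 0.14 at its stop. It slides level towards the chest's front (the chest's own -x direction), starts 0 to 8 mm open, drags with about 2 N and stays where it is left.
- chest: Wooden condiment chest fixed on the sideboard, 260 mm deep (x) x 200 mm wide (y) x 120 mm high, origin at the middle of its lower front edge. Its front, with the only drawer, faces its own -x, roughly towards the robot. The drawer's front panel is 12 mm thick, 196 mm wide, its top edge 112 mm above the table; the drawer's other walls reach only 48 mm above the table.
- handle (a point): Centre of the drawer's handle, a level steel bar of about 10 mm thickness and 100 mm length along the chest's y, 92 mm above the table, its centre 35 mm out from the drawer's front panel with free space behind it, so that it can be pinched from above with one finger behind the bar. Moves with the drawer; axes as the chest's.
- square_well (a point): Centre of the mouth of the square well (54 x 54 mm, 25 mm deep, sides along the point's x and y), at its rim, 48 mm above the table. It is sunk in a plywood block that lies loose in the drawer beside a like block with a round well; which lies left and which right varies. They ride along with the drawer, out of sight until it opens; fully out, the wells lie in front of the chest, open from above.
- square_block: The block with the square well, 110 mm (x) x 80 mm (y) x 30 mm high, 350 g, with up to about 30 mm of play along the drawer; origin at the centre of its underside.
- round_block: The like block with a round well (54 mm across), not a target; origin at the centre of its underside.
- salt_mid (a point): Centre, half-way up, of the salt shaker: upright square glass shaker 40 x 40 mm (along the point's x and y), 78 mm high, with steel foot and steel top, glass from 7 to 59 mm up, 105 to 210 g, so the point is 39 mm above its underside. It stands on the table on the robot's right, in one of three places that it shares with the round shaker and the tumbler.
- salt: The same salt shaker, origin at the centre of its underside.
- pepper: Round glass shaker, like the salt shaker but 42 mm across, 78 mm high; leave alone. Origin at the centre of its underside.
- tumbler: Open steel tumbler, 66 mm across, 85 mm high; leave alone. Origin at the centre of its underside.
- casserole: Round insulated casserole with its lid on, 180 mm across (225 mm along its x over the two ears), 94 mm high, 120 mm with the knob; stands between the shakers and the drawer; leave alone. Origin at the centre of its underside.
- bottle: Kids' plastic bottle, 60 mm across, 153 mm high, in front of the casserole; leave alone. Origin at the centre of its underside.
- spoon: Steel dessert spoon, 180 mm long (its x), lying on the table to the right of the kids' bottle; leave alone. Origin at the middle of its underside.
There are look-alikes about, which are no part of the job. What is shaped like the salt but blue or pink is not meant.

How it is judged:
By the outcome, as a careful person would: the job done as asked, in the order asked, and still so for the second after the job is handed in, while the arm keeps its last pose, push and grip.
It also fails if it takes over 59 s, if anything falls off the work surface, if the arm or the gripper's body presses on something with over 40 N, if the wrist force passes 120 N, or if a joint passes its speed limit or range.

## Robot

A 6-joint arm with a two-finger parallel gripper is mounted at the origin on the work surface. World frame = base frame: x ahead of the robot, y to its left, z up, the work surface at z = 0. Lengths are in mm, angles in degrees, forces in N, time in s.
With the tool pointing down it reaches from about 400 to 925 mm from the base axis. Payload 12.5 kg.
Tool frame: the origin (TCP) lies at the centre of the arm's flange, where the gripper is bolted on; the fingertips stand arm.tcp_to_tips ahead of it and the grasp point (between the pads) lies 171 mm ahead of it (arm.tcp_to_tips is the distance from the TCP to the fingertips, in mm); z points along the fingers, y is the direction in which the jaws open and shut (so a half turn about z gives the same grasp; the last joint's range is limited). The gripper opens to 95 mm and grips with 3 to 60 N. Pads are 20 mm wide; open, the fingers measure 119 mm over their backs; the gripper's body (75 mm by 180 mm) begins 59 mm behind the grasp point.
Start: joints at [-76.524, 28.126, 89.318, -0, 62.55, -6.05], TCP at [208.92, -589.048, 404.761] pointing down, gripper open.
Joint ranges: [-177.58, 177.58], [-47.91, 125.51], [2.72, 160], [-65.01, 245.01], [3.68, 167.84], [-153.87, 153.87]. Speed limits (degrees/s): [127.2, 127.2, 159.86, 180, 180, 180].

## Interface

Orientations are given as a 3x3 rotation matrix whose columns are the frame's x, y, z axes.
In Python, from rig import arm gives the robot as it stands. The module is installed in compiled form; this text tells all that it offers.
- The arm moves only by the tool drive_tool, never from a script. Its argument "rows" is a list of rows, each an object of numbers: "tx", "ty", "tz": the shift along the tool's x, y, z in mm; "twist": the turn about the tool's z in rad; "jaw": the finger opening in mm, from 0 to 95.1. In form: [{"tx": .., "ty": .., "tz": .., "twist": .., "jaw": ..}, ...]. A call has 1 to 10 rows; each row shifts and turns the pose as measured when the row begins, along the tool's axes as they then stand; what a row does not reach is not made up. A row lasts 1/8 s, in which the tool goes at most 62.5 mm and 10.7 degrees, less where a joint would pass 70% of its speed; a pose out of reach is approached as far as the arm can. A call with a gripper value outside its range is refused whole. The fingers move at their own pace and stop on an object; "force" is the grip in N (left out, the last holds). Time passes only in rows, so rows that do not move let the fingers close. It gives the time, the measured TCP pose, the force and the opening at its end, in the units of the state.
- arm.state(): the state, without advancing time (a new reading comes with each control period).
- arm.capture(name): name is "scene" or "side" or "wrist"; returns the picture (480x640x3 uint8, red, green, blue); there is no depth.
- arm.camera_model(name): a dict with "camera_matrix" (3x3 intrinsics, pixels), "k1" (the pictures are not rectified: a ray, as slopes to the right and down, at radius r is drawn at 1 + k1 r^2 times it, then the intrinsics apply), "rvec" (rotation vector, rad) and "tvec" (3), from world to camera coordinates, as OpenCV has them. Camera axes: x right, y down, z forward; pixel columns grow to the right and rows downward; lengths in mm; the calibration is good to about 2 mm. A picture is of the moment at which its call begins: read the wrist's pose just before it. camera_model takes no time and is no camera call; for the wrist camera it gives the pose at the moment of the call.
- arm.sign_off(): hands the job in, once; it reports no verdict.
The state is a dict: "clock": time; "joint_positions": joint angles; "qvel": joint speeds; "joint_efforts": joint torques, N m; "eef_pos": TCP position; "eef_rot": TCP orientation; "ft_force": force on the tool from outside, world axes, zero at the start; "torque": the same for the moment, N m; "width": finger opening in mm.
Only numpy, scipy, OpenCV 4.12 (cv2) and the standard library are available. Lean on these libraries where they do the work, as an engineer would, in place of code of your own. Each camera call takes 0.05 s, during which the arm holds its last target. There are 200 camera calls.

## Working session

There is one attempt and no reset: what is moved stays moved. The work goes in short steps, Python scripts to look and compute and a tool call to move; the robot and the scene stay as the last step left them, time stands still between calls to the robot, and variables do not carry over. Pictures are saved under pics/ and viewed, about 8 in all and at most 12, crops included, and the job is handed in when it is done.

Besides the shell and the picture viewer there is one more tool, called by a JSON object that holds its "api" and its "payload". drive_tool: Moves the arm, as the interface text tells. Its arguments: {"type":"object","properties":{"rows":{"type":"array"},"force":{"type":"number"}},"required":["rows"]}

```bash
mkdir -p pics; ls; cat > h.py <<'E'
import numpy as np, cv2
from rig import arm
def cam(n): 
    m=arm.camera_model(n); R=cv2.Rodrigues(np.array(m["rvec"],float))[0]
    return np.array(m["camera_matrix"],float),float(m["k1"]),R,np.array(m["tvec"],float).ravel()
def proj(c,P):
    K,k,R,t=c; p=np.atleast_2d(P)@R.T+t; s=p[:,:2]/p[:,2:]; s=s*(1+k*(s**2).sum(1,keepdims=True))
    return s*[K[0,0],K[1,1]]+[K[0,2],K[1,2]]
def ray(c,uv):
    K,k,R,t=c
    s=cv2.undistortPoints(np.array(uv,float).reshape(-1,1,2),K,np.array([k,0,0,0,0.]),).reshape(-1,2)
    return -R.T@t, np.c_[s,np.ones(len(s))]@R
def onz(c,uv,z):
    o,d=ray(c,uv); z=np.broadcast_to(z,len(d)); return o+d*((z-o[2])/d[:,2])[:,None]
def snap(n,f):
    c=cam(n); im=arm.capture(n); cv2.imwrite(f"pics/{f}.png",im[:,:,::-1]); return c,im
E
python3 - <<'E'
from h import *
print(arm.tcp_to_tips, arm.state())
for n in ("scene","side","wrist"):
    c,im=snap(n,n+"0"); print(n,c, "pos",-c[2].T@c[3])
E
```

```text
pics
190.1 {'clock': 0.0, 'joint_positions': array([-7.65244118e+01,  2.81662703e+01,  8.93523364e+01,  2.11761806e-03,
        6.25493656e+01, -6.04987412e+00]), 'qvel': array([-0.07009418,  0.03401058, -0.05811672, -0.02335956,  0.03714101,
       -0.02037535]), 'joint_efforts': array([-3.15001897e-03, -6.12652874e+01, -2.58179730e+01,  6.90667494e-02,
        4.82817425e-02, -1.76949629e-04]), 'eef_pos': array([ 208.91184608, -589.01023975,  404.12531186]), 'eef_rot': array([[ 9.42498774e-01,  3.34209517e-01, -2.44558855e-04],
       [ 3.34209570e-01, -9.42498072e-01,  1.16132191e-03],
       [ 1.57628587e-04, -1.17627839e-03, -9.99999296e-01]]), 'ft_force': array([0.32577581, 0.56782304, 0.135089  ]), 'torque': array([ 0.05304654, -0.00120233,  0.01101288]), 'width': 95.17622016571237}
scene (array([[557.27335689,   0.        , 326.63090897],
       [  0.        , 557.27335689, 237.37420555],
       [  0.        ,   0.        ,   1.        ]]), 0.0291071433334581, array([[-0.60893795,  0.79312216,  0.01232113],
       [ 0.67546855,  0.526625  , -0.5161476 ],
       [-0.41585672, 
[... 292 characters left out ...]
0.024970840207091758, array([[-0.72574507, -0.68781459,  0.01432426],
       [-0.53633255,  0.55262396, -0.63792958],
       [ 0.43086135, -0.47065682, -0.76996147]]), array([ 380.89566844,  362.66001631, 1010.52697589])) pos [  35.54250841  537.18239454 1003.96233583]
wrist (array([[356.81661764,   0.        , 316.93135183],
       [  0.        , 356.81661764, 240.08858456],
       [  0.        ,   0.        ,   1.        ]]), -0.0312538902396207, array([[ 0.33496676, -0.94222916, -0.00121745],
       [-0.91350012, -0.32506955,  0.24463711],
       [-0.23089998, -0.08083316, -0.96961394]]), array([-623.49057031,  -27.15972694,  389.34467118])) pos [ 273.93787906 -564.82783615  383.39922918]
```

View pics/scene0.png

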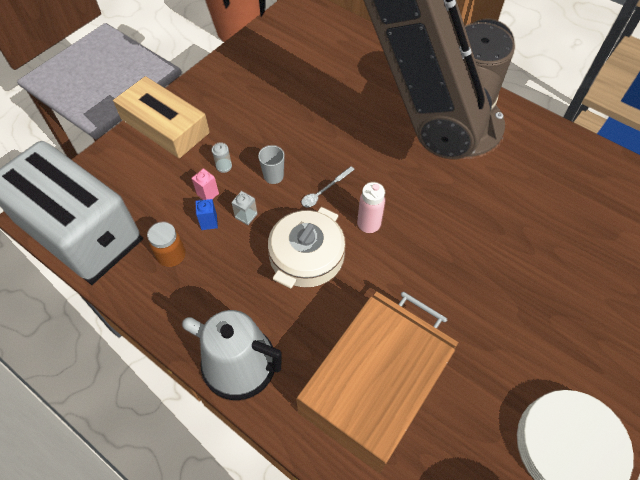

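View pics/side0.png

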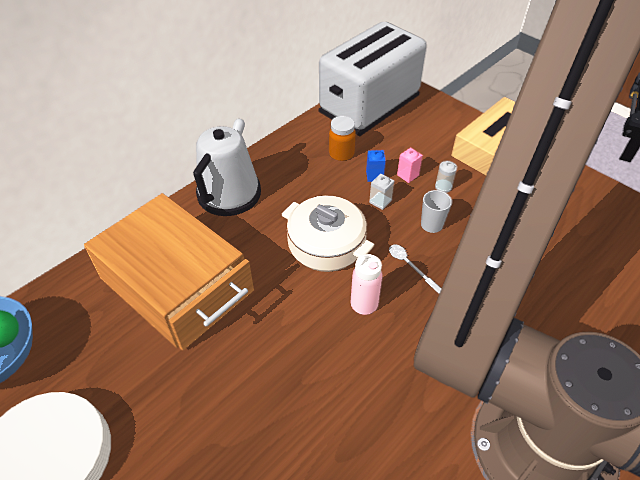

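View pics/wrist0.png

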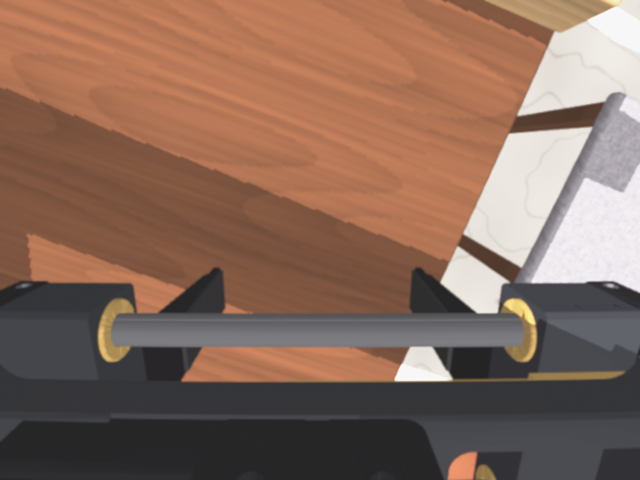

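Scene: chest top corners near (375,294), (457,346), (385,460) and (300,405), with the handle from (403,297) to (444,319). The clear square salt shaker is at (245,207), next to the blue (206,213) and pink (205,184) look-alikes. Side view: salt at (381,190), handle from (207,322) to (244,291). I'll zoom in for exact pixels.

```bash
python3 - <<'E'
from h import *
s=cv2.imread("pics/scene0.png"); d=cv2.imread("pics/side0.png")
r=lambda im,x,y,w,h,k: cv2.resize(im[y:y+h,x:x+w],None,fx=k,fy=k,interpolation=cv2.INTER_CUBIC)
a=r(s,180,130,100,75,4); 
a=r(s,190,170,80,60,5); b=r(d,340,140,80,60,5)
e=r(s,360,280,100,75,4); f=r(d,160,250,100,75,4)
cv2.imwrite("pics/z1.png",np.vstack([np.hstack([a,b]),np.hstack([e,f])]))
C=cam("scene");D=cam("side")
def tri(u,v):
    o1,d1=ray(C,u);o2,d2=ray(D,v);d1=d1[0];d2=d2[0]
    A=np.c_[d1,-d2]; x=np.linalg.lstsq(A,o2-o1,rcond=None)[0]; p=o1+x[0]*d1;q=o2+x[1]*d2; return (p+q)/2,np.linalg.norm(p-q)
for n,u,v in [("h1",(403,297),(244,291)),("h2",(444,319),(207,322)),("saltc",(245,207),(381,190)),("pepper",(222,157),(447,176)),("blue",(206,213),(376,165)),("pink",(205,184),(410,164)),("bot top",(373,189),(368,262)),("knob",(306,233),(326,215))]: print(n,*tri(u,v))
E
```

```text
h1 [590.05712034 187.24625841  86.84426796] 5.715705056927288
h2 [582.61925785 284.27989253  92.78068028] 4.67139468043884
saltc [ 604.5186329  -260.09025605   41.63362494] 3.9397678997231367
pepper [ 520.50255464 -416.87902124   36.26978132] 6.5932235051209105
blue [ 674.70116466 -324.72727525   37.31677749] 2.6370441451918287
pink [ 613.40036739 -386.53802001   39.37580135] 2.7233528114988568
bot top [433.30200107  -5.75699159 144.81918898] 1.5609071862868211
knob [602.68739136 -66.27831195 106.6280806 ] 1.9204486755734445
```

View pics/z1.png

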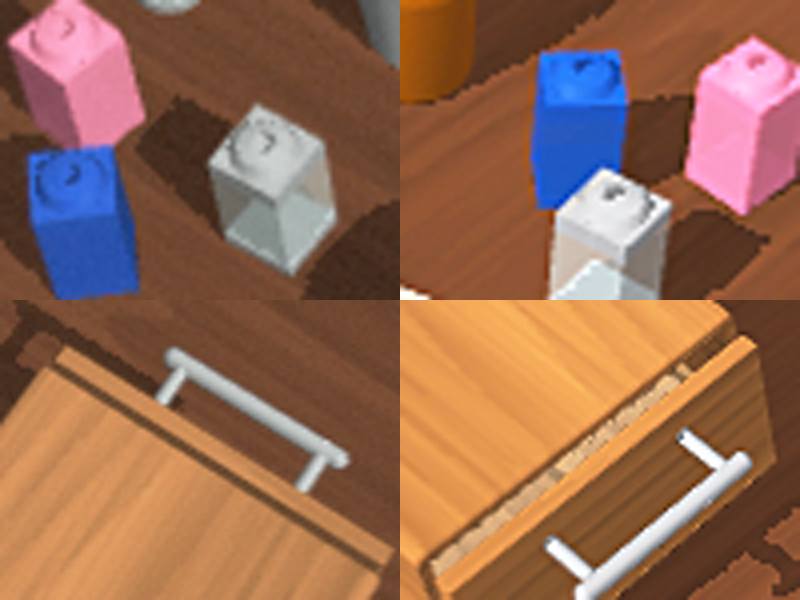

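```bash
python3 - <<'E'
from h import *
C=cam("scene");D=cam("side")
u=np.array([(241.6,190.6),(255.2,198),(246.2,209.4),(231.8,202)]); v=np.array([(381,173.6),(394.2,181.6),(384.4,190),(370.6,181.6)])
for z in (66,70,74): 
  for c,w in ((C,u),(D,v)):
    p=onz(c,w,z); e=np.roll(p,-1,0)-p; print(z,p.mean(0)[:2].round(1),np.linalg.norm(e,axis=1).round(1),(np.degrees(np.arctan2(e[:,1],e[:,0]))%90).round(1))
print("bottom front", onz(C,[(248.2,224.8)],0))
for c,w in ((C,[(402.7,294),(445.7,320)]),(D,[(246,290),(205.7,323)])):
    p=onz(c,w,92); e=p[1]-p[0]; print("handle",p.round(1),p.mean(0),np.linalg.norm(e),np.degrees(np.arctan2(e[1],e[0])))
# chest panel top edge
for c,w in ((C,[(375.5,292.5),(459,343)]),): 
    p=onz(c,w,112); e=p[1]-p[0]; print("panel",p,np.linalg.norm(e),np.degrees(np.arctan2(e[1],e[0])))
p=onz(D,[(247.5,260.5),(169,322)],112);e=p[1]-p[0];print(p,np.degrees(np.arctan2(e[1],e[0])))
p=onz(C,[(372.5,297),(455,347.5),(385,460),(299.5,404)],120);e=np.roll(p,-1,0)-p;print(p,np.linalg.norm(e,axis=1),np.degrees(np.arctan2(e[:,1],e[:,0])))
E
```

```text
66 [ 602.6 -260.9] [40.9 38.7 42.  40. ] [5.4 7.5 7.2 5.9]
66 [ 606.1 -266.8] [41.  38.6 42.4 39.1] [1.2 2.2 1.7 0.2]
70 [ 604.4 -258.7] [40.7 38.5 41.8 39.8] [5.4 7.5 7.2 5.9]
70 [ 603.6 -263.3] [40.9 38.5 42.2 38.9] [1.2 2.2 1.7 0.2]
74 [ 606.2 -256.5] [40.6 38.4 41.7 39.7] [5.4 7.5 7.2 5.9]
74 [ 601.2 -259.9] [40.7 38.3 42.  38.7] [1.2 2.2 1.7 0.2]
bottom front [[ 622.35551405 -238.41424609    0.        ]]
handle [[587.9 186.5  92. ]
 [582.6 290.5  92. ]] [585.2392148  238.47286126  92.        ] 104.16871855153944 92.89252842989318
handle [[585.8 181.9  92. ]
 [582.9 284.8  92. ]] [584.32365959 233.3479155   92.        ] 102.89434223131481 91.60369621697508
panel [[629.72957357 142.37098307 112.        ]
 [618.37036865 338.51372159 112.        ]] 196.471385724644 93.3144655413972
[[626.57036619 139.76662958 112.        ]
 [621.30465615 335.76414657 112.        ]] 91.53895012755517
[[645.60819357 144.97593108 120.        ]
 [635.0014838  337.17212084 120.        ]
 [892.78448346 345.36667814 120.        ]
 [909.6651018  163.07572679 120.        ]] [192.48864291 257.91321347 183.07087758 264.67650706] [  93.15877164    1.82073874  -84.70934957 -176.07879104]
```

```bash
cat > plan.py <<'E'
# usage: plan.py jaw x y z yaw[deg of tool x] [x y z yaw ...] : rows from current pose through TCP waypoints
import sys,json; from h import *
s=arm.state(); R=s["eef_rot"]; p=np.array(s["eef_pos"]); th=np.degrees(np.arctan2(R[1,0],R[0,0]))
jaw=float(sys.argv[1]); W=np.array(sys.argv[2:],float).reshape(-1,4); rows=[]
V=float(__import__("os").environ.get("V",55))
for w in W:
    d=w[:3]-p; dy=(w[3]-th+180)%360-180; n=int(max(np.ceil(np.linalg.norm(d)/V),np.ceil(abs(dy)/10),1))
    for i in range(n):
        t=np.radians(th+dy*i/n); e=d/n
        rows.append(dict(tx=round(e[0]*np.cos(t)+e[1]*np.sin(t),1),ty=round(e[0]*np.sin(t)-e[1]*np.cos(t),1),tz=round(-e[2],1),twist=round(-np.radians(dy/n),3),jaw=jaw))
    p=w[:3];th=w[3]
print("clock",s["clock"],"pos",s["eef_pos"].round(1),"yaw",np.degrees(np.arctan2(R[1,0],R[0,0])).round(2),"tilt",R[:2,2].round(4),"w",round(s["width"],1),"F",s["ft_force"].round(1)); print(json.dumps(rows))
E
python3 plan.py 30 430 -330 404 40 560 -50 404 65 540 236 370 92.4
```

```text
clock 0.15 pos [ 208.9 -589.   404.3] yaw 19.53 tilt [-0.0002  0.0008] w 95.0 F [0.5 1.  0.7]
[{"tx": 42.1, "ty": -24.3, "tz": 0.0, "twist": -0.051, "jaw": 30.0}, {"tx": 43.3, "ty": -22.1, "tz": 0.0, "twist": -0.051, "jaw": 30.0}, {"tx": 44.4, "ty": -19.9, "tz": 0.0, "twist": -0.051, "jaw": 30.0}, {"tx": 45.4, "ty": -17.6, "tz": 0.0, "twist": -0.051, "jaw": 30.0}, {"tx": 46.2, "ty": -15.3, "tz": 0.0, "twist": -0.051, "jaw": 30.0}, {"tx": 46.9, "ty": -12.9, "tz": 0.0, "twist": -0.051, "jaw": 30.0}, {"tx": 47.5, "ty": -10.5, "tz": 0.0, "twist": -0.051, "jaw": 30.0}, {"tx": 46.6, "ty": -21.8, "tz": -0.0, "twist": -0.073, "jaw": 30.0}, {"tx": 48.1, "ty": -18.4, "tz": -0.0, "twist": -0.073, "jaw": 30.0}, {"tx": 49.3, "ty": -14.8, "tz": -0.0, "twist": -0.073, "jaw": 30.0}, {"tx": 50.2, "ty": -11.2, "tz": -0.0, "twist": -0.073, "jaw": 30.0}, {"tx": 50.9, "ty": -7.5, "tz": -0.0, "twist": -0.073, "jaw": 30.0}, {"tx": 51.3, "ty": -3.8, "tz": -0.0, "twist": -0.073, "jaw": 30.0}, {"tx": 41.8, "ty": -23.2, "tz": 5.7, "twist": -0.08, "jaw": 30.0}, {"tx": 43.5, "ty": -19.8, "tz": 5.7, "twist": -0.08, "jaw": 30.0}, {"tx": 44.9, "ty": -16.2, "tz": 5.7, "twist": -0.08, "jaw": 30.0}, {"tx": 46.1, "ty": -12.6, "tz": 5.7, "twist": -0.08, "jaw": 30.0}, {"tx": 46.9, "ty": -8.9, "tz": 5.7, "twist": -0.08, "jaw": 30.0}, {"tx": 47.5, "ty": -5.1, "tz": 5.7, "twist": -0.08, "jaw": 30.0}]
```

{"api": "drive_tool", "payload": {"rows": [{"tx": 42, "ty": -24, "tz": 0, "twist": -0.05, "jaw": 30}, {"tx": 43, "ty": -22, "tz": 0, "twist": -0.05, "jaw": 30}, {"tx": 44, "ty": -20, "tz": 0, "twist": -0.05, "jaw": 30}, {"tx": 45, "ty": -18, "tz": 0, "twist": -0.05, "jaw": 30}, {"tx": 46, "ty": -15, "tz": 0, "twist": -0.05, "jaw": 30}, {"tx": 47, "ty": -13, "tz": 0, "twist": -0.05, "jaw": 30}, {"tx": 47, "ty": -11, "tz": 0, "twist": -0.05, "jaw": 30}, {"tx": 47, "ty": -22, "tz": 0, "twist": -0.07, "jaw": 30}, {"tx": 48, "ty": -18, "tz": 0, "twist": -0.07, "jaw": 30}, {"tx": 0, "ty": 0, "tz": 0, "twist": 0, "jaw": 30}]}}

```text
clock: 1.4
eef_pos: [478.8, -226.4, 402.6]
eef_rot: [[0.664, 0.748, -0.002], [0.748, -0.664, 0.003], [0.001, -0.003, -1.0]]
ft_force: [0.6, 0.3, -0.5]
width: 29.8
```

```bash
python3 - <<'E'
from h import *
snap("wrist","w1")
E
python3 plan.py 30 560 -50 404 65 540 236 370 92.4
```

```text
clock 1.45 pos [ 478.3 -227.6  402.6] yaw 48.3 tilt [-0.0015  0.0028] w 29.8 F [ 0.5  0.9 -0.5]
[{"tx": 46.7, "ty": -14.3, "tz": -0.4, "twist": -0.073, "jaw": 30.0}, {"tx": 47.7, "ty": -10.9, "tz": -0.4, "twist": -0.073, "jaw": 30.0}, {"tx": 48.3, "ty": -7.4, "tz": -0.4, "twist": -0.073, "jaw": 30.0}, {"tx": 48.7, "ty": -3.8, "tz": -0.4, "twist": -0.073, "jaw": 30.0}, {"tx": 41.8, "ty": -23.2, "tz": 5.7, "twist": -0.08, "jaw": 30.0}, {"tx": 43.5, "ty": -19.8, "tz": 5.7, "twist": -0.08, "jaw": 30.0}, {"tx": 44.9, "ty": -16.2, "tz": 5.7, "twist": -0.08, "jaw": 30.0}, {"tx": 46.1, "ty": -12.6, "tz": 5.7, "twist": -0.08, "jaw": 30.0}, {"tx": 46.9, "ty": -8.9, "tz": 5.7, "twist": -0.08, "jaw": 30.0}, {"tx": 47.5, "ty": -5.1, "tz": 5.7, "twist": -0.08, "jaw": 30.0}]
```

{"api": "drive_tool", "payload": {"rows": [{"tx": 47, "ty": -14, "tz": 0, "twist": -0.073, "jaw": 30}, {"tx": 48, "ty": -11, "tz": 0, "twist": -0.073, "jaw": 30}, {"tx": 48, "ty": -7, "tz": 0, "twist": -0.073, "jaw": 30}, {"tx": 49, "ty": -4, "tz": 0, "twist": -0.073, "jaw": 30}, {"tx": 42, "ty": -23, "tz": 6, "twist": -0.08, "jaw": 30}, {"tx": 43, "ty": -20, "tz": 6, "twist": -0.08, "jaw": 30}, {"tx": 45, "ty": -16, "tz": 6, "twist": -0.08, "jaw": 30}, {"tx": 46, "ty": -13, "tz": 6, "twist": -0.08, "jaw": 30}, {"tx": 47, "ty": -9, "tz": 6, "twist": -0.08, "jaw": 30}, {"tx": 48, "ty": -5, "tz": 6, "twist": -0.08, "jaw": 30}]}}

```text
clock: 2.7
eef_pos: [544.4, 234.5, 365.0]
eef_rot: [[-0.042, 0.999, -0.001], [0.999, 0.042, 0.0], [0.0, -0.001, -1.0]]
ft_force: [0.4, -0.7, 0.1]
width: 30.0
```

```bash
python3 - <<'E'
from h import *
a=cv2.imread("pics/w1.png"); c,im=snap("wrist","w2")
print(c)
cv2.imwrite("pics/v1.png",np.vstack([im[:300,:,::-1],a[:300]]))
E
python3 plan.py 30 585 236 370 92.4
```

```text
(array([[356.81661764,   0.        , 316.93135183],
       [  0.        , 356.81661764, 240.08858456],
       [  0.        ,   0.        ,   1.        ]]), -0.0312538902396207, array([[ 9.99066108e-01,  4.32065796e-02, -3.22725802e-04],
       [ 4.19750825e-02, -9.68764651e-01,  2.44403648e-01],
       [ 1.02472003e-02, -2.44188948e-01, -9.69673529e-01]]), array([-554.42104756,  187.92213152,  402.54970875]))
clock 2.75 pos [543.7 238.7 364.2] yaw 92.78 tilt [-0.0014  0.0014] w 29.8 F [-3.9  3.3 -1.1]
[{"tx": -4.7, "ty": 41.1, "tz": -5.8, "twist": 0.007, "jaw": 30.0}]
```

View pics/v1.png

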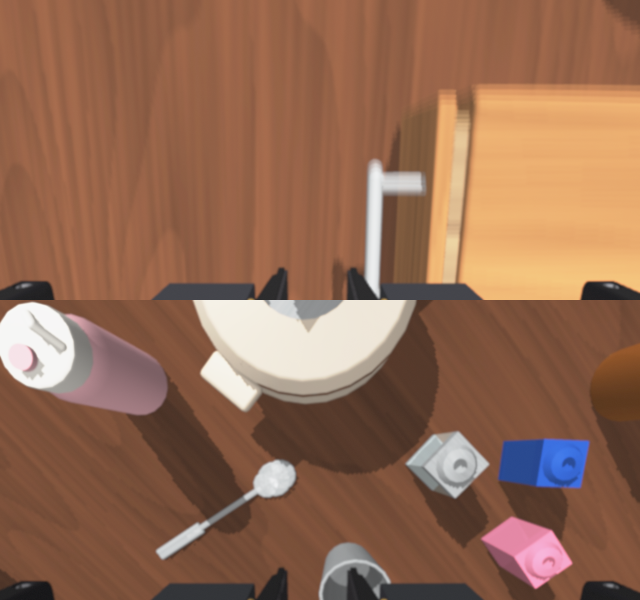

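```bash
cat >> h.py <<'E'
E
python3 - <<'E'
from h import *
s=arm.state(); c=cam("wrist"); R=s["eef_rot"]; p=s["eef_pos"]
print(p.round(1),np.degrees(np.arctan2(R[1,0],R[0,0])))
h=onz(c,[(375,165),(372.3,285)],92); e=h[1]-h[0]; print(h,np.degrees(np.arctan2(-e[1],-e[0])))
q=onz(c,[(447.5,92),(441,200)],112); e=q[0]-q[1]; print("panel",q,np.degrees(np.arctan2(e[1],e[0])))
q=onz(c,[(473,90),(462,290)],120); e=q[0]-q[1]; print("chest front",q,np.degrees(np.arctan2(e[1],e[0])))
# salt from w1
Rct=R.T@c[2].T; oc=R.T@(-c[2].T@c[3]-p)
t=np.radians(48.3); R1=np.array([[np.cos(t),np.sin(t),0],[np.sin(t),-np.cos(t),0],[0,0,-1]]); R1[:,2]=[-.0015,.0028,-1]
p1=np.array([478.3,-227.6,402.6]); Rw=(R1@Rct).T; c1=(c[0],c[1],Rw,-Rw@(p1+R1@oc))
k=onz(c1,[(454,132),(488,165),(455,197),(424,165)],68); e=np.roll(k,-1,0)-k
print("salt",k,k.mean(0),np.linalg.norm(e,axis=1),np.degrees(np.arctan2(e[:,1],e[:,0]))%90, onz(c1,[(459,164)],77))
E
python3 plan.py 30 585 236 370 92.4
```

```text
[543.7 238.7 364.2] 92.78166158629735
[[581.06984502 300.95400877  92.        ]
 [586.85232743 212.80994892  92.        ]] 93.75337568624361
panel [[618.45597932 347.626151   112.        ]
 [622.95770964 281.47014634 112.        ]] 93.89281582933937
chest front [[630.77817654 348.28179541 120.        ]
 [642.5016482  222.75137393 120.        ]] 95.33546156777908
salt [[ 622.74582958 -242.08082232   68.        ]
 [ 628.69625323 -284.12105864   68.        ]
 [ 590.22093894 -287.44488491   68.        ]
 [ 586.50558798 -246.97112295   68.        ]] [ 607.04215243 -265.1544722    68.        ] [42.45926296 38.61861767 40.64393239 36.56870454] [8.0561963  4.93744048 5.24485468 7.68513739] [[ 607.59629367 -263.98564018   77.        ]]
clock 2.75 pos [543.7 238.7 364.2] yaw 92.78 tilt [-0.0014  0.0014] w 29.8 F [-3.9  3.3 -1.1]
[{"tx": -4.7, "ty": 41.1, "tz": -5.8, "twist": 0.007, "jaw": 30.0}]
```

{"api": "drive_tool", "payload": {"rows": [{"tx": -2, "ty": 20, "tz": 0, "twist": -0.004, "jaw": 30}, {"tx": -2, "ty": 21, "tz": 0, "twist": 0, "jaw": 30}, {"tx": 0, "ty": 0, "tz": 10, "twist": 0, "jaw": 30}, {"tx": 0, "ty": 0, "tz": 20, "twist": 0, "jaw": 30}, {"tx": 0, "ty": 0, "tz": 10, "twist": 0, "jaw": 30}, {"tx": 0, "ty": 0, "tz": 0, "twist": 0, "jaw": 30}]}}

```text
clock: 3.5
eef_pos: [586.4, 232.6, 320.3]
eef_rot: [[-0.047, 0.999, -0.005], [0.999, 0.047, -0.0], [0.0, -0.005, -1.0]]
ft_force: [0.4, -0.0, 0.5]
width: 30.1
```

```bash
V=25 python3 plan.py 30 585.2 237 264 93
```

```text
clock 3.5 pos [586.4 232.6 320.3] yaw 92.69 tilt [-0.005  -0.0002] w 30.1 F [ 0.4 -0.   0.5]
[{"tx": 1.5, "ty": -0.3, "tz": 18.8, "twist": -0.002, "jaw": 30.0}, {"tx": 1.5, "ty": -0.3, "tz": 18.8, "twist": -0.002, "jaw": 30.0}, {"tx": 1.5, "ty": -0.3, "tz": 18.8, "twist": -0.002, "jaw": 30.0}]
```

{"api": "drive_tool", "payload": {"rows": [{"tx": 1, "ty": 0, "tz": 18, "twist": 0, "jaw": 30}, {"tx": 1, "ty": 0, "tz": 18, "twist": 0, "jaw": 30}, {"tx": 1, "ty": 0, "tz": 18, "twist": 0, "jaw": 30}, {"tx": 0, "ty": 0, "tz": 0, "twist": 0, "jaw": 30}]}}

```text
clock: 4.0
eef_pos: [585.6, 235.7, 262.8]
eef_rot: [[-0.047, 0.999, -0.005], [0.999, 0.047, -0.0], [0.0, -0.005, -1.0]]
ft_force: [-0.1, -0.2, -0.1]
width: 30.3
```

{"api": "drive_tool", "payload": {"rows": [{"tx": 0, "ty": 0, "tz": 0, "twist": 0, "jaw": 5}, {"tx": 0, "ty": 0, "tz": 0, "twist": 0, "jaw": 5}, {"tx": 0, "ty": 0, "tz": 0, "twist": 0, "jaw": 5}, {"tx": 0, "ty": 0, "tz": 0, "twist": 0, "jaw": 5}], "force": 20}}

```text
clock: 4.5
eef_pos: [585.7, 235.8, 263.6]
eef_rot: [[-0.047, 0.999, -0.003], [0.999, 0.047, 0.0], [0.001, -0.003, -1.0]]
ft_force: [0.3, 0.3, -5.4]
width: 10.6
```

{"api": "drive_tool", "payload": {"rows": [{"tx": 0, "ty": -8, "tz": 0, "twist": 0, "jaw": 5}, {"tx": 0, "ty": -15, "tz": 0, "twist": 0, "jaw": 5}, {"tx": 0, "ty": -15, "tz": 0, "twist": 0, "jaw": 5}, {"tx": 0, "ty": -15, "tz": 0, "twist": 0, "jaw": 5}, {"tx": 0, "ty": -15, "tz": 0, "twist": 0, "jaw": 5}, {"tx": 0, "ty": -15, "tz": 0, "twist": 0, "jaw": 5}, {"tx": 0, "ty": -15, "tz": 0, "twist": 0, "jaw": 5}, {"tx": 0, "ty": -12, "tz": 0, "twist": 0, "jaw": 5}]}}

```text
clock: 5.5
eef_pos: [466.9, 230.7, 263.6]
eef_rot: [[-0.047, 0.999, -0.004], [0.999, 0.047, 0.001], [0.002, -0.004, -1.0]]
ft_force: [1.9, 3.8, -9.5]
width: 10.3
```

{"api": "drive_tool", "payload": {"rows": [{"tx": 0, "ty": -6, "tz": 0, "twist": 0, "jaw": 5}, {"tx": 0, "ty": -6, "tz": 0, "twist": 0, "jaw": 5}, {"tx": 0, "ty": -3, "tz": 0, "twist": 0, "jaw": 5}]}}

```text
clock: 5.88
eef_pos: [452.5, 230.1, 263.7]
eef_rot: [[-0.047, 0.999, 0.004], [0.999, 0.047, 0.003], [0.003, 0.004, -1.0]]
ft_force: [25.9, -3.2, -26.4]
width: 10.5
```

{"api": "drive_tool", "payload": {"rows": [{"tx": 0, "ty": -3, "tz": 0, "twist": 0, "jaw": 5}, {"tx": 0, "ty": -3, "tz": 0, "twist": 0, "jaw": 5}]}}

```text
clock: 6.12
eef_pos: [450.4, 229.6, 263.7]
eef_rot: [[-0.047, 0.999, 0.016], [0.999, 0.047, 0.005], [0.004, 0.017, -1.0]]
ft_force: [15.0, -0.9, -17.5]
width: 10.4
```

{"api": "drive_tool", "payload": {"rows": [{"tx": 0, "ty": 0, "tz": 0, "twist": 0, "jaw": 5}, {"tx": 0, "ty": 0, "tz": 0, "twist": 0, "jaw": 28}, {"tx": 0, "ty": 0, "tz": 0, "twist": 0, "jaw": 28}, {"tx": 0, "ty": 0, "tz": 0, "twist": 0, "jaw": 28}]}}

```text
clock: 6.62
eef_pos: [450.6, 229.2, 264.5]
eef_rot: [[-0.047, 0.999, 0.017], [0.999, 0.047, 0.005], [0.004, 0.018, -1.0]]
ft_force: [-0.3, 0.6, 0.1]
width: 27.1
```

{"api": "drive_tool", "payload": {"rows": [{"tx": 0, "ty": 0, "tz": -25, "twist": 0, "jaw": 28}, {"tx": 0, "ty": 0, "tz": -45, "twist": 0, "jaw": 28}, {"tx": 0, "ty": 0, "tz": -45, "twist": 0, "jaw": 28}, {"tx": -40, "ty": 25, "tz": -40, "twist": 0, "jaw": 95}, {"tx": -50, "ty": 25, "tz": 0, "twist": 0, "jaw": 95}, {"tx": -50, "ty": 20, "tz": 0, "twist": 0, "jaw": 95}, {"tx": 0, "ty": 0, "tz": 0, "twist": 0, "jaw": 95}, {"tx": 0, "ty": 0, "tz": 0, "twist": 0, "jaw": 95}]}}

```text
clock: 7.62
eef_pos: [525.1, 88.6, 427.0]
eef_rot: [[-0.05, 0.999, 0.019], [0.999, 0.05, 0.004], [0.003, 0.02, -1.0]]
ft_force: [0.2, 0.2, -0.6]
width: 72.3
```

```bash
python3 - <<'E'
from h import *
c,w=snap("wrist","w3"); c2,s=snap("scene","scene3"); c3,d=snap("side","side3")
import pickle; pickle.dump((c,c2,c3),open("c3.pkl","wb"))
print(-c[2].T@c[3])
r=lambda im,x,y,w,h,k: cv2.resize(im[y:y+h,x:x+w,::-1],None,fx=k,fy=k,interpolation=cv2.INTER_CUBIC)
cv2.imwrite("pics/v3.png",np.vstack([w[:300,:,::-1],np.hstack([r(s,330,220,160,150,2),r(d,160,230,160,150,2)])]))
E
python3 plan.py 95 600 -262 300 94
```

```text
[522.47769488 158.4293446  406.34189044]
clock 7.775 pos [525.   89.4 427. ] yaw 92.94 tilt [0.0196 0.0036] w 84.9 F [-0.8  1.3  0.9]
[{"tx": -50.7, "ty": 8.1, "tz": 18.1, "twist": -0.003, "jaw": 95.0}, {"tx": -50.7, "ty": 8.0, "tz": 18.1, "twist": -0.003, "jaw": 95.0}, {"tx": -50.7, "ty": 7.9, "tz": 18.1, "twist": -0.003, "jaw": 95.0}, {"tx": -50.7, "ty": 7.7, "tz": 18.1, "twist": -0.003, "jaw": 95.0}, {"tx": -50.8, "ty": 7.6, "tz": 18.1, "twist": -0.003, "jaw": 95.0}, {"tx": -50.8, "ty": 7.5, "tz": 18.1, "twist": -0.003, "jaw": 95.0}, {"tx": -50.8, "ty": 7.3, "tz": 18.1, "twist": -0.003, "jaw": 95.0}]
```

View pics/v3.png

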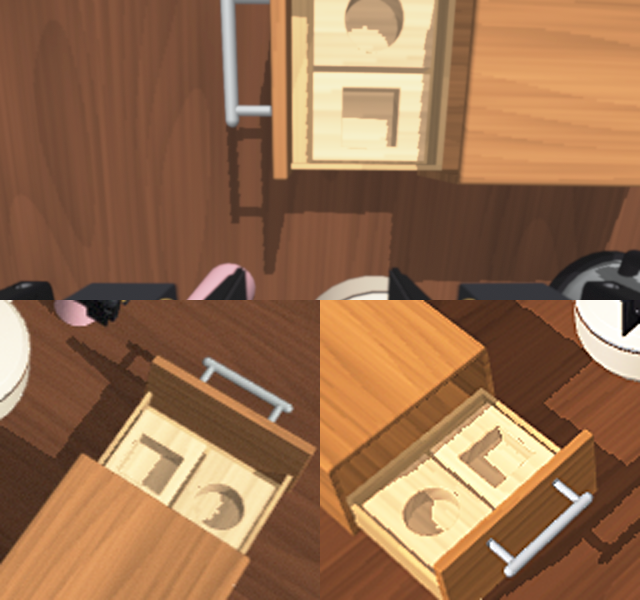

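```bash
python3 - <<'E'
from h import *
w=cv2.imread("pics/w3.png");s=cv2.imread("pics/scene3.png");d=cv2.imread("pics/side3.png")
r=lambda im,x,y,w,h,k: cv2.resize(im[y:y+h,x:x+w],None,fx=k,fy=k,interpolation=cv2.INTER_CUBIC)
a=r(w,300,55,140,120,5)[:,:400*2]
cv2.imwrite("pics/v4.png",np.vstack([np.hstack([r(w,303,62,100,100,3),r(w,370,62,100,100,3)]),np.hstack([r(s,380,265,60,60,5),r(d,215,285,60,60,5)])]))
E
```

```text
(no output)
```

View pics/v4.png

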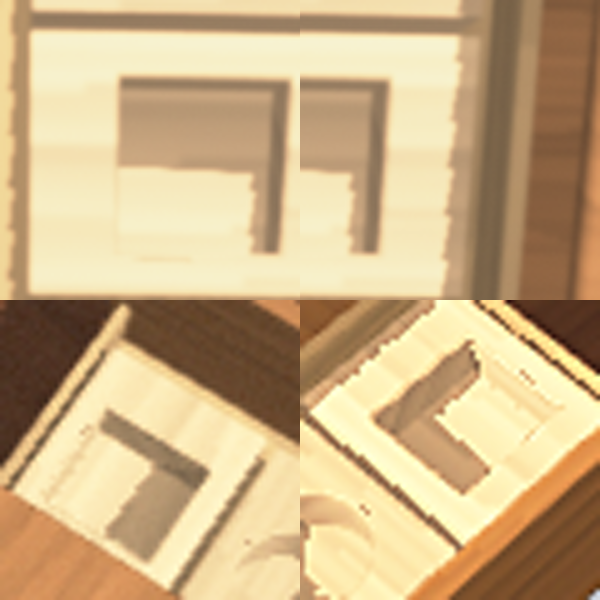

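```bash
python3 - <<'E'
from h import *
import pickle
c,C,D=pickle.load(open("c3.pkl","rb"))
def rep(n,c,w,z):
    p=onz(c,w,z);e=np.roll(p,-1,0)-p;print(n,p.mean(0).round(1),np.linalg.norm(e,axis=1).round(1),((np.degrees(np.arctan2(e[:,1],e[:,0]))+45)%90-45).round(1))
rep("wrist",c,[(342.7,87.7),(399.7,89.2),(396,146.7),(342,146.3)],48)
rep("scene",C,[(401.6,287),(422,299),(410.4,317.4),(389.6,305)],48)
rep("side",D,[(249.4,293.4),(229.4,307.6),(248,323.8),(267.4,306.6)],48)
# panel & chest front (stop check), block edge
def ln(n,c,w,z): p=onz(c,w,z);e=p[1]-p[0];print(n,p.round(1).tolist(),(np.degrees(np.arctan2(e[1],e[0]))%180-90).round(2))
ln("blockedge",c,[(312,158.7),(312.3,72)],48)
ln("panel wrist",c,[(274,178),(272,2)],112)
ln("chest front wrist",c,[(461,182),(476,2)],120)
ln("panel scene",C,[(407.5,250),(486.5,294)],112)   # outer top edge
ln("chest front scene",C,[(370.5,298),(454,350)],120)
ln("handle scene",C,[(435,251.5),(475,274)],92)
E
```

```text
wrist [579.1 192.5  48. ] [54.1 53.  53.  53.7] [1.9 1.9 2.6 3.1]
scene [578.9 195.8  48. ] [52.3 52.9 52.5 53.2] [3.5 4.  3.8 3.7]
side [575.5 189.9  48. ] [51.2 56.  54.2 51. ] [-3.1  0.9  2.5  4.4]
blockedge [[525.1, 151.4, 48.0], [521.7, 230.5, 48.0]] 2.51
panel wrist [[494.5, 135.8, 112.0], [489.8, 264.4, 112.0]] 2.06
chest front wrist [[645.4, 140.8, 120.0], [638.5, 271.0, 120.0]] 3.03
panel scene [[501.5, 138.9, 112.0], [488.7, 329.0, 112.0]] 3.83
chest front scene [[650.0, 143.0, 120.0], [640.7, 338.3, 120.0]] 2.74
handle scene [[455.4, 185.7, 92.0], [450.0, 284.9, 92.0]] 3.13
```

{"api": "drive_tool", "payload": {"rows": [{"tx": -54, "ty": 6, "tz": 5, "twist": -0.002, "jaw": 95}, {"tx": -54, "ty": 6, "tz": 5, "twist": -0.002, "jaw": 95}, {"tx": -54, "ty": 6, "tz": 5, "twist": -0.002, "jaw": 95}, {"tx": -54, "ty": 6, "tz": 5, "twist": -0.002, "jaw": 95}, {"tx": -54, "ty": 6, "tz": 5, "twist": -0.002, "jaw": 95}, {"tx": -54, "ty": 6, "tz": 5, "twist": -0.002, "jaw": 95}, {"tx": -54, "ty": 6, "tz": 5, "twist": -0.002, "jaw": 95}, {"tx": -54, "ty": 6, "tz": 5, "twist": -0.002, "jaw": 95}, {"tx": 0, "ty": 0, "tz": 0, "twist": 0, "jaw": 95}, {"tx": 0, "ty": 0, "tz": 0, "twist": 0, "jaw": 95}]}}

```text
clock: 9.02
eef_pos: [606.1, -339.3, 384.7]
eef_rot: [[-0.087, 0.996, 0.019], [0.996, 0.086, 0.006], [0.004, 0.02, -1.0]]
ft_force: [-0.2, 0.6, -0.9]
width: 95.3
```

```bash
python3 - <<'E'
from h import *
import pickle
c,w=snap("wrist","w5"); pickle.dump(c,open("c5.pkl","wb"))
q=proj(c,[[605,-262,70]])[0]; print(q); x,y=(q-[50,45]).astype(int); x=max(x,0);y=max(y,0)
print("crop",x,y); z=w[y:y+90,x:x+100,::-1]
cv2.imwrite("pics/v5.png",np.vstack([cv2.resize(w[:300,:,::-1],(480,225)),cv2.resize(z,None,fx=4.8,fy=4.1667,interpolation=cv2.INTER_CUBIC)])); print(z.shape)
E
```

```text
[315.46000679 142.60897879]
crop 265 97
(90, 100, 3)
```

View pics/v5.png

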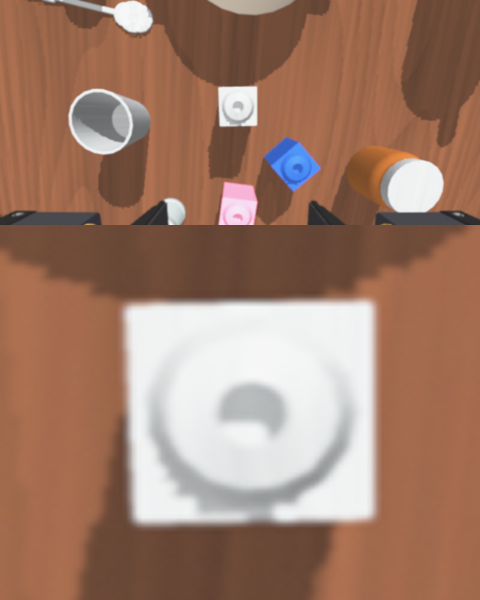

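```bash
python3 - <<'E'
from h import *
import pickle
c=pickle.load(open("c5.pkl","rb"))
w=np.array([(124,306),(375,300),(375,518),(133,522)])/[4.8,4.1667]+[265,97-225/4.1667]
for z in (66,70,74):
    p=onz(c,w,z);e=np.roll(p,-1,0)-p;print(z,p.mean(0).round(1),np.linalg.norm(e,axis=1).round(1),((np.degrees(np.arctan2(e[:,1],e[:,0]))+45)%90-45).round(1))
E
G=1 V=40 python3 plan.py 95 604.5 -263.5 150 94.5 604.5 -263.5 45 94.5
```

```text
66 [ 606.7 -261.4   66. ] [41.6 41.  41.4 40.6] [6.6 5.9 6.  6.2]
70 [ 606.6 -261.5   70. ] [41.1 40.5 40.9 40. ] [6.6 5.9 6.  6.2]
74 [ 606.5 -261.6   74. ] [40.5 39.9 40.3 39.5] [6.6 5.9 6.  6.2]
clock 9.075 pos [ 606.1 -339.2  384.8] yaw 94.98 tilt [0.0191 0.006 ] w 95.1 F [-0.3  0.4  0.1]
[{"tx": 24.9, "ty": 0.5, "tz": 21.3, "twist": 0.003, "jaw": 95.0}, {"tx": 24.9, "ty": 0.5, "tz": 21.3, "twist": 0.003, "jaw": 95.0}, {"tx": 24.9, "ty": 0.4, "tz": 21.3, "twist": 0.003, "jaw": 95.0}, {"tx": 0.0, "ty": 0.0, "tz": 35.0, "twist": -0.0, "jaw": 95.0}, {"tx": 0.0, "ty": 0.0, "tz": 35.0, "twist": -0.0, "jaw": 95.0}, {"tx": 0.0, "ty": 0.0, "tz": 35.0, "twist": -0.0, "jaw": 95.0}]
```

```bash
G=1 V=40 python3 plan.py 95 606.5 -261.7 140 96
```

```text
clock 9.075 pos [ 606.1 -339.2  384.8] yaw 94.98 tilt [0.0191 0.006 ] w 95.1 F [-0.3  0.4  0.1]
[{"tx": 25.5, "ty": 1.3, "tz": 24.6, "twist": -0.006, "jaw": 95.0}, {"tx": 25.5, "ty": 1.4, "tz": 24.6, "twist": -0.006, "jaw": 95.0}, {"tx": 25.4, "ty": 1.6, "tz": 24.6, "twist": -0.006, "jaw": 95.0}]
```

{"api": "drive_tool", "payload": {"rows": [{"tx": 25, "ty": 1, "tz": 24.5, "twist": -0.006, "jaw": 95}, {"tx": 25, "ty": 1, "tz": 24.5, "twist": -0.006, "jaw": 95}, {"tx": 25, "ty": 1, "tz": 24.5, "twist": -0.006, "jaw": 95}, {"tx": 0, "ty": 0, "tz": 0, "twist": 0, "jaw": 95}, {"tx": 0, "ty": 0, "tz": 0, "twist": 0, "jaw": 95}]}}

```text
clock: 9.7
eef_pos: [604.1, -255.1, 313.5]
eef_rot: [[-0.113, 0.993, 0.023], [0.994, 0.113, 0.004], [0.001, 0.023, -1.0]]
ft_force: [0.6, 0.4, 0.5]
width: 94.7
```

```bash
G=1 V=40 python3 plan.py 95 606.5 -261.7 42 96
```

```text
clock 9.7 pos [ 604.1 -255.1  313.5] yaw 96.47 tilt [0.0227 0.0041] w 94.7 F [0.6 0.4 0.5]
[{"tx": -2.3, "ty": -0.8, "tz": 33.5, "twist": 0.003, "jaw": 95.0}, {"tx": -2.3, "ty": -0.8, "tz": 33.5, "twist": 0.003, "jaw": 95.0}, {"tx": -2.3, "ty": -0.7, "tz": 33.5, "twist": 0.003, "jaw": 95.0}]
```

{"api": "drive_tool", "payload": {"rows": [{"tx": -2.3, "ty": -1.5, "tz": 33, "twist": 0.003, "jaw": 95}, {"tx": -2.3, "ty": -1.5, "tz": 33, "twist": 0.003, "jaw": 95}, {"tx": -2.3, "ty": -1.5, "tz": 32, "twist": 0.003, "jaw": 95}, {"tx": 0, "ty": 0, "tz": 0, "twist": 0, "jaw": 95}]}}

```text
clock: 10.2
eef_pos: [604.1, -264.7, 218.7]
eef_rot: [[-0.103, 0.994, 0.031], [0.995, 0.103, -0.001], [-0.004, 0.031, -1.0]]
ft_force: [-0.5, 0.7, 0.2]
width: 95.1
```

```bash
G=1 V=40 python3 plan.py 95 606.5 -261.7 42 96
```

```text
clock 10.2 pos [ 604.1 -264.7  218.7] yaw 95.88 tilt [ 0.0311 -0.0009] w 95.1 F [-0.5  0.7  0.2]
[{"tx": 3.4, "ty": -2.5, "tz": 5.8, "twist": -0.002, "jaw": 95.0}]
```

{"api": "drive_tool", "payload": {"rows": [{"tx": 0, "ty": 0, "tz": -33, "twist": 0, "jaw": 95}, {"tx": 0, "ty": 0, "tz": -33, "twist": 0, "jaw": 95}, {"tx": 0, "ty": 0, "tz": -33, "twist": 0, "jaw": 95}, {"tx": 0, "ty": 0, "tz": 0, "twist": 0, "jaw": 95}, {"tx": 0, "ty": 0, "tz": 0, "twist": 0, "jaw": 95}]}}

```text
clock: 10.82
eef_pos: [601.3, -266.1, 330.0]
eef_rot: [[-0.101, 0.994, 0.04], [0.995, 0.102, -0.006], [-0.01, 0.039, -0.999]]
ft_force: [0.2, 0.3, 0.1]
width: 95.3
```

```bash
G=1 V=40 python3 plan.py 95 606.5 -261.7 42 96
```

```text
clock 10.825 pos [ 601.3 -266.1  330. ] yaw 95.82 tilt [ 0.0401 -0.0062] w 95.3 F [0.2 0.3 0.1]
[{"tx": 1.9, "ty": -0.4, "tz": 39.1, "twist": -0.001, "jaw": 95.0}, {"tx": 1.9, "ty": -0.4, "tz": 39.1, "twist": -0.001, "jaw": 95.0}, {"tx": 1.9, "ty": -0.4, "tz": 39.1, "twist": -0.001, "jaw": 95.0}]
```

{"api": "drive_tool", "payload": {"rows": [{"tx": 0, "ty": 0, "tz": 0, "twist": 0, "jaw": 95}, {"tx": 0, "ty": 0, "tz": 0, "twist": 0, "jaw": 95}, {"tx": 0, "ty": 0, "tz": 0, "twist": 0, "jaw": 95}]}}

```text
clock: 11.2
eef_pos: [601.3, -266.2, 328.8]
eef_rot: [[-0.101, 0.994, 0.038], [0.995, 0.102, -0.005], [-0.009, 0.037, -0.999]]
ft_force: [0.2, 0.3, -0.4]
width: 95.0
```

{"api": "drive_tool", "payload": {"rows": [{"tx": 0, "ty": 0, "tz": 15, "twist": 0, "jaw": 95}, {"tx": 0, "ty": 0, "tz": 15, "twist": 0, "jaw": 95}, {"tx": 0, "ty": 0, "tz": 15, "twist": 0, "jaw": 95}, {"tx": 0, "ty": 0, "tz": 0, "twist": 0, "jaw": 95}]}}

```text
clock: 11.7
eef_pos: [602.9, -266.3, 278.5]
eef_rot: [[-0.101, 0.994, 0.035], [0.995, 0.102, -0.003], [-0.007, 0.035, -0.999]]
ft_force: [0.1, -0.4, 1.4]
width: 95.2
```

{"api": "drive_tool", "payload": {"rows": [{"tx": 0, "ty": -40, "tz": 0, "twist": 0, "jaw": 95}, {"tx": 0, "ty": 0, "tz": 0, "twist": 0, "jaw": 95}, {"tx": 0, "ty": 0, "tz": 0, "twist": 0, "jaw": 95}]}}

```text
clock: 12.08
eef_pos: [563.0, -270.6, 277.1]
eef_rot: [[-0.102, 0.994, 0.036], [0.995, 0.102, -0.004], [-0.008, 0.036, -0.999]]
ft_force: [0.5, 0.4, -0.5]
width: 95.0
```

{"api": "drive_tool", "payload": {"rows": [{"tx": 0, "ty": 40, "tz": 0, "twist": 0, "jaw": 95}, {"tx": 0, "ty": 0, "tz": 0, "twist": 0, "jaw": 95}, {"tx": 0, "ty": 0, "tz": 0, "twist": 0, "jaw": 95}]}}

```text
clock: 12.45
eef_pos: [605.0, -266.3, 279.1]
eef_rot: [[-0.102, 0.994, 0.037], [0.995, 0.102, -0.005], [-0.009, 0.037, -0.999]]
ft_force: [-1.2, -1.2, -0.0]
width: 94.9
```

{"api": "drive_tool", "payload": {"rows": [{"tx": 0, "ty": 0, "tz": -60, "twist": 0, "jaw": 95}, {"tx": 0, "ty": 0, "tz": 0, "twist": 0, "jaw": 95}, {"tx": 0, "ty": 0, "tz": 0, "twist": 0, "jaw": 95}]}}

```text
clock: 12.82
eef_pos: [601.9, -266.1, 339.8]
eef_rot: [[-0.102, 0.994, 0.036], [0.995, 0.102, -0.004], [-0.007, 0.035, -0.999]]
ft_force: [-0.6, -0.1, -0.5]
width: 95.1
```

{"api": "drive_tool", "payload": {"rows": [{"tx": 0, "ty": 0, "tz": 60, "twist": 0, "jaw": 95}, {"tx": 0, "ty": 0, "tz": 0, "twist": 0, "jaw": 95}, {"tx": 0, "ty": 0, "tz": 0, "twist": 0, "jaw": 95}]}}

```text
clock: 13.2
eef_pos: [604.0, -266.7, 279.6]
eef_rot: [[-0.101, 0.994, 0.036], [0.995, 0.102, -0.004], [-0.008, 0.036, -0.999]]
ft_force: [0.2, -0.7, 1.0]
width: 95.0
```

{"api": "drive_tool", "payload": {"rows": [{"tx": 0, "ty": 0, "tz": -15, "twist": 0, "jaw": 95}, {"tx": 0, "ty": 0, "tz": -15, "twist": 0, "jaw": 95}, {"tx": 0, "ty": 0, "tz": -15, "twist": 0, "jaw": 95}, {"tx": 0, "ty": 0, "tz": 0, "twist": 0, "jaw": 95}]}}

```text
clock: 13.7
eef_pos: [602.4, -266.6, 333.4]
eef_rot: [[-0.101, 0.994, 0.043], [0.995, 0.102, -0.008], [-0.012, 0.042, -0.999]]
ft_force: [0.8, 0.1, -0.0]
width: 94.9
```

{"api": "drive_tool", "payload": {"rows": [{"tx": 0, "ty": 0, "tz": 8, "twist": 0, "jaw": 95}, {"tx": 0, "ty": 0, "tz": 8, "twist": 0, "jaw": 95}, {"tx": 0, "ty": 0, "tz": 8, "twist": 0, "jaw": 95}, {"tx": 0, "ty": 0, "tz": 8, "twist": 0, "jaw": 95}, {"tx": 0, "ty": 0, "tz": 8, "twist": 0, "jaw": 95}]}}

```text
clock: 14.32
eef_pos: [603.9, -266.8, 289.2]
eef_rot: [[-0.101, 0.994, 0.041], [0.995, 0.102, -0.007], [-0.011, 0.04, -0.999]]
ft_force: [-0.8, -0.1, 0.6]
width: 95.0
```

{"api": "drive_tool", "payload": {"rows": [{"tx": 0, "ty": -25, "tz": 0, "twist": 0, "jaw": 95}, {"tx": 0, "ty": -25, "tz": 0, "twist": 0, "jaw": 95}, {"tx": 0, "ty": -25, "tz": 0, "twist": 0, "jaw": 95}, {"tx": 0, "ty": 0, "tz": 0, "twist": 0, "jaw": 95}]}}

```text
clock: 14.82
eef_pos: [527.6, -274.3, 283.2]
eef_rot: [[-0.102, 0.994, 0.038], [0.995, 0.102, -0.005], [-0.009, 0.038, -0.999]]
ft_force: [0.7, 0.1, 0.1]
width: 94.7
```

{"api": "drive_tool", "payload": {"rows": [{"tx": 0, "ty": 25, "tz": 0, "twist": 0, "jaw": 95}, {"tx": 0, "ty": 25, "tz": 0, "twist": 0, "jaw": 95}, {"tx": 0, "ty": 25, "tz": 0, "twist": 0, "jaw": 95}, {"tx": 0, "ty": 0, "tz": 0, "twist": 0, "jaw": 95}]}}

```text
clock: 15.32
eef_pos: [606.9, -266.5, 285.6]
eef_rot: [[-0.101, 0.994, 0.04], [0.995, 0.102, -0.006], [-0.01, 0.04, -0.999]]
ft_force: [0.1, 0.6, -0.2]
width: 94.6
```

{"api": "drive_tool", "payload": {"rows": [{"tx": 0, "ty": 0, "tz": -62, "twist": 0, "jaw": 95}, {"tx": 0, "ty": 0, "tz": 0, "twist": 0, "jaw": 95}, {"tx": 0, "ty": 0, "tz": 0, "twist": 0, "jaw": 95}]}}

```text
clock: 15.7
eef_pos: [604.0, -265.9, 347.2]
eef_rot: [[-0.102, 0.994, 0.038], [0.995, 0.102, -0.005], [-0.009, 0.037, -0.999]]
ft_force: [0.3, 0.9, 0.4]
width: 95.3
```

{"api": "drive_tool", "payload": {"rows": [{"tx": 0, "ty": 0, "tz": 30, "twist": 0, "jaw": 95}, {"tx": 0, "ty": 0, "tz": 30, "twist": 0, "jaw": 95}, {"tx": 0, "ty": 0, "tz": 0, "twist": 0, "jaw": 95}, {"tx": 0, "ty": 0, "tz": 0, "twist": 0, "jaw": 95}]}}

```text
clock: 16.2
eef_pos: [605.6, -266.4, 284.3]
eef_rot: [[-0.101, 0.994, 0.036], [0.995, 0.101, -0.004], [-0.007, 0.035, -0.999]]
ft_force: [0.4, -0.2, -0.1]
width: 94.4
```

{"api": "drive_tool", "payload": {"rows": [{"tx": 0, "ty": 0, "tz": -62, "twist": 0, "jaw": 95}, {"tx": 0, "ty": 0, "tz": 0, "twist": 0, "jaw": 95}, {"tx": 0, "ty": 0, "tz": -62, "twist": 0, "jaw": 95}, {"tx": 0, "ty": 0, "tz": 0, "twist": 0, "jaw": 95}, {"tx": 0, "ty": 0, "tz": 0, "twist": 0, "jaw": 95}]}}

```text
clock: 16.82
eef_pos: [600.6, -265.9, 408.7]
eef_rot: [[-0.101, 0.994, 0.038], [0.995, 0.101, -0.005], [-0.009, 0.038, -0.999]]
ft_force: [0.6, -0.2, -0.9]
width: 94.9
```

{"api": "drive_tool", "payload": {"rows": [{"tx": 0, "ty": 0, "tz": 17, "twist": 0, "jaw": 95}, {"tx": 0, "ty": 0, "tz": 17, "twist": 0, "jaw": 95}, {"tx": 0, "ty": 0, "tz": 17, "twist": 0, "jaw": 95}, {"tx": 0, "ty": 0, "tz": 17, "twist": 0, "jaw": 95}, {"tx": 0, "ty": 0, "tz": 17, "twist": 0, "jaw": 95}, {"tx": 0, "ty": 0, "tz": 17, "twist": 0, "jaw": 95}, {"tx": 0, "ty": 0, "tz": 17, "twist": 0, "jaw": 95}, {"tx": 0, "ty": 0, "tz": 0, "twist": 0, "jaw": 95}]}}

```text
clock: 17.82
eef_pos: [604.8, -266.2, 276.4]
eef_rot: [[-0.101, 0.994, 0.032], [0.995, 0.101, -0.002], [-0.005, 0.032, -0.999]]
ft_force: [-0.6, 0.2, 0.0]
width: 95.0
```

{"api": "drive_tool", "payload": {"rows": [{"tx": 0, "ty": 0, "tz": -62, "twist": 0, "jaw": 95}, {"tx": 0, "ty": 0, "tz": 0, "twist": 0, "jaw": 95}, {"tx": 0, "ty": 0, "tz": 0, "twist": 0, "jaw": 95}, {"tx": 0, "ty": 0, "tz": -62, "twist": 0, "jaw": 95}, {"tx": 0, "ty": 0, "tz": 0, "twist": 0, "jaw": 95}, {"tx": 0, "ty": 0, "tz": 0, "twist": 0, "jaw": 95}]}}

```text
clock: 18.58
eef_pos: [601.0, -266.1, 401.7]
eef_rot: [[-0.101, 0.994, 0.031], [0.995, 0.101, -0.001], [-0.004, 0.03, -1.0]]
ft_force: [0.0, -0.4, -1.0]
width: 94.9
```

{"api": "drive_tool", "payload": {"rows": [{"tx": 0, "ty": 0, "tz": 12, "twist": 0, "jaw": 95}, {"tx": 0, "ty": 0, "tz": 12, "twist": 0, "jaw": 95}, {"tx": 0, "ty": 0, "tz": 12, "twist": 0, "jaw": 95}, {"tx": 0, "ty": 0, "tz": 12, "twist": 0, "jaw": 95}, {"tx": 0, "ty": 0, "tz": 12, "twist": 0, "jaw": 95}, {"tx": 0, "ty": 0, "tz": 12, "twist": 0, "jaw": 95}, {"tx": 0, "ty": 0, "tz": 12, "twist": 0, "jaw": 95}, {"tx": 0, "ty": 0, "tz": 12, "twist": 0, "jaw": 95}, {"tx": 0, "ty": 0, "tz": 0, "twist": 0, "jaw": 95}]}}

```text
clock: 19.7
eef_pos: [603.6, -266.0, 294.3]
eef_rot: [[-0.101, 0.995, 0.025], [0.995, 0.101, 0.003], [0.0, 0.025, -1.0]]
ft_force: [0.4, 1.3, 0.4]
width: 95.3
```

{"api": "drive_tool", "payload": {"rows": [{"tx": 0, "ty": 0, "tz": -62, "twist": 0, "jaw": 95}, {"tx": 0, "ty": 0, "tz": 0, "twist": 0, "jaw": 95}, {"tx": 0, "ty": 0, "tz": 0, "twist": 0, "jaw": 95}, {"tx": 0, "ty": 0, "tz": -62, "twist": 0, "jaw": 95}, {"tx": 0, "ty": 0, "tz": 0, "twist": 0, "jaw": 95}, {"tx": 0, "ty": 0, "tz": 0, "twist": 0, "jaw": 95}]}}

```text
clock: 20.45
eef_pos: [600.7, -266.4, 418.9]
eef_rot: [[-0.101, 0.995, 0.022], [0.995, 0.101, 0.004], [0.002, 0.023, -1.0]]
ft_force: [-0.2, -0.3, -0.1]
width: 95.0
```

{"api": "drive_tool", "payload": {"rows": [{"tx": 0, "ty": 0, "tz": 12, "twist": 0, "jaw": 95}, {"tx": 0, "ty": 0, "tz": 12, "twist": 0, "jaw": 95}, {"tx": 0, "ty": 0, "tz": 12, "twist": 0, "jaw": 95}, {"tx": 0, "ty": 0, "tz": 12, "twist": 0, "jaw": 95}, {"tx": 0, "ty": 0, "tz": 12, "twist": 0, "jaw": 95}, {"tx": 0, "ty": 0, "tz": 12, "twist": 0, "jaw": 95}, {"tx": 0, "ty": 0, "tz": 12, "twist": 0, "jaw": 95}, {"tx": 0, "ty": 0, "tz": 12, "twist": 0, "jaw": 95}, {"tx": 0, "ty": 0, "tz": 12, "twist": 0, "jaw": 95}, {"tx": 0, "ty": 0, "tz": 0, "twist": 0, "jaw": 95}]}}

```text
clock: 21.7
eef_pos: [602.8, -265.7, 298.6]
eef_rot: [[-0.101, 0.995, 0.017], [0.995, 0.101, 0.007], [0.006, 0.017, -1.0]]
ft_force: [-0.2, -0.0, 0.4]
width: 95.1
```

```bash
G=1 V=13 python3 plan.py 95 606.5 -261.7 42 96
```

```text
clock 21.7 pos [ 602.8 -265.7  298.6] yaw 95.78 tilt [0.0165 0.0073] w 95.1 F [-0.2 -0.   0.4]
[{"tx": 0.4, "ty": 0.2, "tz": 12.2, "twist": -0.001, "jaw": 95.0}, {"tx": 0.4, "ty": 0.2, "tz": 12.2, "twist": -0.001, "jaw": 95.0}, {"tx": 0.4, "ty": 0.2, "tz": 12.2, "twist": -0.001, "jaw": 95.0}, {"tx": 0.4, "ty": 0.2, "tz": 12.2, "twist": -0.001, "jaw": 95.0}, {"tx": 0.4, "ty": 0.2, "tz": 12.2, "twist": -0.001, "jaw": 95.0}, {"tx": 0.4, "ty": 0.2, "tz": 12.2, "twist": -0.001, "jaw": 95.0}, {"tx": 0.4, "ty": 0.2, "tz": 12.2, "twist": -0.001, "jaw": 95.0}]
```

{"api": "drive_tool", "payload": {"rows": [{"tx": 0.5, "ty": 0, "tz": 11, "twist": 0, "jaw": 95}, {"tx": 0.5, "ty": 0, "tz": 11, "twist": 0, "jaw": 95}, {"tx": 0.5, "ty": 0, "tz": 11, "twist": 0, "jaw": 95}, {"tx": 0.5, "ty": 0, "tz": 11, "twist": 0, "jaw": 95}, {"tx": 0.5, "ty": 0, "tz": 11, "twist": 0, "jaw": 95}, {"tx": 0.5, "ty": 0, "tz": 11, "twist": 0, "jaw": 95}, {"tx": 0, "ty": 0, "tz": 8, "twist": 0, "jaw": 95}, {"tx": 0, "ty": 0, "tz": 0, "twist": 0, "jaw": 95}]}}

```text
clock: 22.7
eef_pos: [603.9, -261.9, 219.5]
eef_rot: [[-0.101, 0.995, 0.017], [0.995, 0.101, 0.007], [0.005, 0.018, -1.0]]
ft_force: [-0.1, 0.6, 0.3]
width: 94.7
```

```bash
G=1 V=40 python3 plan.py 95 606.5 -261.7 42 96
```

```text
clock 22.7 pos [ 603.9 -261.9  219.5] yaw 95.79 tilt [0.0169 0.007 ] w 94.7 F [-0.1  0.6  0.3]
[{"tx": -1.0, "ty": -0.4, "tz": 6.6, "twist": -0.004, "jaw": 95.0}]
```

{"api": "drive_tool", "payload": {"rows": [{"tx": -1, "ty": -0.5, "tz": 6, "twist": -0.004, "jaw": 50}, {"tx": 0, "ty": 0, "tz": 0, "twist": 0, "jaw": 44}, {"tx": 0, "ty": 0, "tz": 0, "twist": 0, "jaw": 44}, {"tx": 0, "ty": 0, "tz": 0, "twist": 0, "jaw": 36}, {"tx": 0, "ty": 0, "tz": 0, "twist": 0, "jaw": 30}, {"tx": 0, "ty": 0, "tz": 0, "twist": 0, "jaw": 30}, {"tx": 0, "ty": 0, "tz": 0, "twist": 0, "jaw": 30}], "force": 25}}

```text
clock: 23.58
eef_pos: [603.8, -263.2, 214.4]
eef_rot: [[-0.105, 0.994, 0.018], [0.994, 0.105, 0.006], [0.004, 0.019, -1.0]]
ft_force: [0.3, -0.2, -0.6]
width: 40.1
```

{"api": "drive_tool", "payload": {"rows": [{"tx": 0, "ty": 0, "tz": -60, "twist": 0, "jaw": 30}, {"tx": 0, "ty": 0, "tz": 0, "twist": 0, "jaw": 30}, {"tx": 0, "ty": 0, "tz": 0, "twist": 0, "jaw": 30}, {"tx": 0, "ty": 0, "tz": -60, "twist": 0, "jaw": 30}, {"tx": 0, "ty": 0, "tz": 0, "twist": 0, "jaw": 30}, {"tx": 0, "ty": 0, "tz": 0, "twist": 0, "jaw": 30}, {"tx": 0, "ty": 0, "tz": -60, "twist": 0, "jaw": 30}, {"tx": 0, "ty": 0, "tz": 0, "twist": 0, "jaw": 30}, {"tx": 0, "ty": 0, "tz": 0, "twist": 0, "jaw": 30}]}}

```text
clock: 24.7
eef_pos: [600.8, -264.5, 387.3]
eef_rot: [[-0.105, 0.994, 0.004], [0.994, 0.105, 0.014], [0.014, 0.006, -1.0]]
ft_force: [0.3, -0.8, -1.0]
width: 39.9
```

```bash
G=1 V=50 python3 plan.py 30 578.5 192.5 225 92.7
```

```text
clock 24.7 pos [ 600.8 -264.5  387.3] yaw 96.02 tilt [0.0045 0.0141] w 39.9 F [ 0.3 -0.8 -1. ]
[{"tx": 45.5, "ty": 2.5, "tz": -0.9, "twist": 0.006, "jaw": 30.0}, {"tx": 45.5, "ty": 2.2, "tz": -0.9, "twist": 0.006, "jaw": 30.0}, {"tx": 45.5, "ty": 1.9, "tz": -0.9, "twist": 0.006, "jaw": 30.0}, {"tx": 45.5, "ty": 1.7, "tz": -0.9, "twist": 0.006, "jaw": 30.0}, {"tx": 45.5, "ty": 1.4, "tz": -0.9, "twist": 0.006, "jaw": 30.0}, {"tx": 45.5, "ty": 1.2, "tz": -0.9, "twist": 0.006, "jaw": 30.0}, {"tx": 45.5, "ty": 0.9, "tz": -0.9, "twist": 0.006, "jaw": 30.0}, {"tx": 45.5, "ty": 0.6, "tz": -0.9, "twist": 0.006, "jaw": 30.0}, {"tx": 45.5, "ty": 0.4, "tz": -0.9, "twist": 0.006, "jaw": 30.0}, {"tx": 45.5, "ty": 0.1, "tz": -0.9, "twist": 0.006, "jaw": 30.0}]
```

{"api": "drive_tool", "payload": {"rows": [{"tx": 57, "ty": 2, "tz": 0, "twist": 0.01, "jaw": 30}, {"tx": 0, "ty": 0, "tz": 0, "twist": 0, "jaw": 30}, {"tx": 0, "ty": 0, "tz": 0, "twist": 0, "jaw": 30}, {"tx": 57, "ty": 2, "tz": 0, "twist": 0.01, "jaw": 30}, {"tx": 0, "ty": 0, "tz": 0, "twist": 0, "jaw": 30}, {"tx": 0, "ty": 0, "tz": 0, "twist": 0, "jaw": 30}, {"tx": 57, "ty": 2, "tz": 0, "twist": 0.01, "jaw": 30}, {"tx": 0, "ty": 0, "tz": 0, "twist": 0, "jaw": 30}, {"tx": 0, "ty": 0, "tz": 0, "twist": 0, "jaw": 30}]}}

```text
clock: 25.82
eef_pos: [591.8, -96.3, 380.6]
eef_rot: [[-0.067, 0.998, -0.005], [0.998, 0.067, 0.018], [0.018, -0.004, -1.0]]
ft_force: [0.1, -1.2, -1.4]
width: 39.9
```

{"api": "drive_tool", "payload": {"rows": [{"tx": 57, "ty": 2, "tz": 0, "twist": 0.01, "jaw": 30}, {"tx": 0, "ty": 0, "tz": 0, "twist": 0, "jaw": 30}, {"tx": 0, "ty": 0, "tz": 0, "twist": 0, "jaw": 30}, {"tx": 57, "ty": 1, "tz": 0, "twist": 0.01, "jaw": 30}, {"tx": 0, "ty": 0, "tz": 0, "twist": 0, "jaw": 30}, {"tx": 0, "ty": 0, "tz": 0, "twist": 0, "jaw": 30}, {"tx": 57, "ty": 1, "tz": 0, "twist": 0.008, "jaw": 30}, {"tx": 0, "ty": 0, "tz": 0, "twist": 0, "jaw": 30}, {"tx": 0, "ty": 0, "tz": 0, "twist": 0, "jaw": 30}]}}

```text
clock: 26.95
eef_pos: [589.8, 65.8, 382.3]
eef_rot: [[-0.024, 1.0, -0.005], [1.0, 0.024, 0.016], [0.016, -0.004, -1.0]]
ft_force: [-1.1, 0.0, -0.6]
width: 39.9
```

```bash
G=1 V=55 python3 plan.py 30 578.5 192.5 200 92.7
```

```text
clock 26.95 pos [589.8  65.8 382.3] yaw 91.35 tilt [-0.0045  0.0163] w 39.9 F [-1.1  0.  -0.6]
[{"tx": 41.4, "ty": -2.6, "tz": 3.8, "twist": -0.008, "jaw": 30.0}, {"tx": 41.4, "ty": -2.2, "tz": 3.8, "twist": -0.008, "jaw": 30.0}, {"tx": 41.4, "ty": -1.9, "tz": 3.8, "twist": -0.008, "jaw": 30.0}]
```

{"api": "drive_tool", "payload": {"rows": [{"tx": 42, "ty": -2, "tz": 4, "twist": -0.008, "jaw": 30}, {"tx": 0, "ty": 0, "tz": 0, "twist": 0, "jaw": 30}, {"tx": 0, "ty": 0, "tz": 0, "twist": 0, "jaw": 30}, {"tx": 42, "ty": -2, "tz": 4, "twist": -0.008, "jaw": 30}, {"tx": 0, "ty": 0, "tz": 0, "twist": 0, "jaw": 30}, {"tx": 0, "ty": 0, "tz": 0, "twist": 0, "jaw": 30}, {"tx": 42, "ty": -2, "tz": 4, "twist": -0.008, "jaw": 30}, {"tx": 0, "ty": 0, "tz": 0, "twist": 0, "jaw": 30}, {"tx": 0, "ty": 0, "tz": 0, "twist": 0, "jaw": 30}]}}

```text
clock: 28.08
eef_pos: [583.3, 181.9, 372.5]
eef_rot: [[-0.035, 0.999, -0.003], [0.999, 0.035, 0.015], [0.015, -0.003, -1.0]]
ft_force: [-0.3, -0.3, -1.0]
width: 39.9
```

```bash
G=1 V=55 python3 plan.py 30 578.5 192.5 140 92.7
```

```text
clock 28.075 pos [583.3 181.9 372.5] yaw 92.0 tilt [-0.003   0.0148] w 39.9 F [-0.3 -0.3 -1. ]
[{"tx": 4.1, "ty": -2.0, "tz": 30.8, "twist": -0.006, "jaw": 30.0}, {"tx": 4.1, "ty": -2.0, "tz": 30.8, "twist": -0.006, "jaw": 30.0}]
```

{"api": "drive_tool", "payload": {"rows": [{"tx": 4, "ty": -2, "tz": 31, "twist": -0.006, "jaw": 30}, {"tx": 0, "ty": 0, "tz": 0, "twist": 0, "jaw": 30}, {"tx": 0, "ty": 0, "tz": 0, "twist": 0, "jaw": 30}, {"tx": 3, "ty": -2, "tz": 31, "twist": -0.006, "jaw": 30}, {"tx": 0, "ty": 0, "tz": 0, "twist": 0, "jaw": 30}, {"tx": 0, "ty": 0, "tz": 0, "twist": 0, "jaw": 30}]}}

```text
clock: 28.82
eef_pos: [581.0, 185.5, 315.5]
eef_rot: [[-0.042, 0.999, 0.004], [0.999, 0.042, 0.016], [0.016, 0.005, -1.0]]
ft_force: [0.9, -0.3, -1.6]
width: 39.9
```

```bash
G=1 V=55 python3 plan.py 30 578.5 192.5 106.4 92.7; python3 - <<'E'
from h import *
import pickle
c,w=snap("wrist","w7"); c2,s=snap("scene","scene7"); c3,d=snap("side","side7")
pickle.dump((c,c2,c3),open("c7.pkl","wb"))
r=lambda im,x,y,w,h,k: cv2.resize(im[y:y+h,x:x+w,::-1],None,fx=k,fy=k,interpolation=cv2.INTER_CUBIC)
cv2.imwrite("pics/v7.png",np.hstack([r(s,350,230,100,150,4),r(d,200,215,100,150,4)]))
E
```

```text
clock 28.825 pos [581.  185.5 315.5] yaw 92.43 tilt [0.0043 0.0157] w 39.9 F [ 0.9 -0.3 -1.6]
[{"tx": 4.4, "ty": -3.1, "tz": 38.1, "twist": -0.005, "jaw": 30.0}]
```

View pics/v7.png

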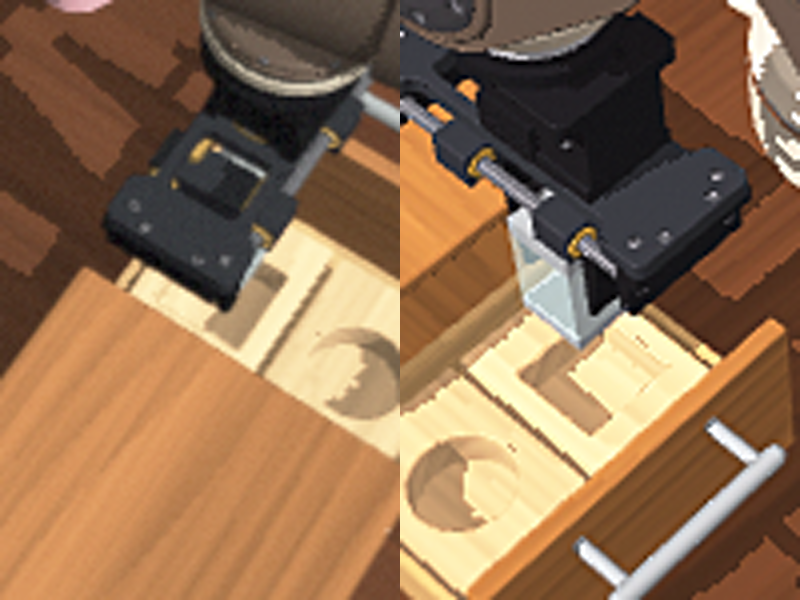

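{"api": "drive_tool", "payload": {"rows": [{"tx": 4, "ty": -3, "tz": 34, "twist": -0.005, "jaw": 30}, {"tx": 0, "ty": 0, "tz": 0, "twist": 0, "jaw": 30}, {"tx": 0, "ty": 0, "tz": 0, "twist": 0, "jaw": 30}, {"tx": 0, "ty": 0, "tz": 0, "twist": 0, "jaw": 30}]}}

```text
clock: 29.48
eef_pos: [578.7, 190.0, 284.7]
eef_rot: [[-0.047, 0.999, 0.009], [0.999, 0.047, 0.017], [0.016, 0.01, -1.0]]
ft_force: [-0.6, 0.5, -0.8]
width: 40.0
```

```bash
G=1 V=55 python3 plan.py 30 578.5 192.5 106.4 92.7; python3 - <<'E'
from h import *
import pickle
c,w=snap("wrist","w8"); c2,s=snap("scene","scene8"); c3,d=snap("side","side8")
pickle.dump((c,c2,c3),open("c8.pkl","wb"))
r=lambda im,x,y,w,h,k: cv2.resize(im[y:y+h,x:x+w,::-1],None,fx=k,fy=k,interpolation=cv2.INTER_CUBIC)
cv2.imwrite("pics/v8.png",np.vstack([r(d,220,265,60,60,8)[:, :480], cv2.resize(w[200:,:,::-1],(480,210))[:110]]))
E
```

```text
clock 29.475 pos [578.7 190.  284.7] yaw 92.72 tilt [0.0094 0.0168] w 40.0 F [-0.6  0.5 -0.8]
[{"tx": -0.3, "ty": -1.8, "tz": 7.4, "twist": 0.0, "jaw": 30.0}]
```

View pics/v8.png

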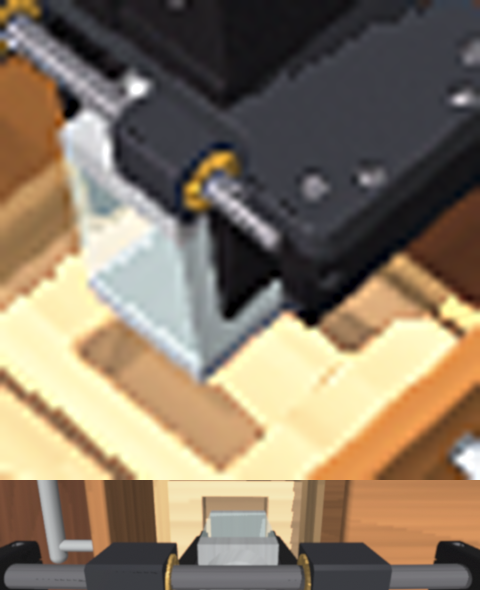

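```bash
python3 - <<'E'
from h import *
import pickle
c,C,D=pickle.load(open("c8.pkl","rb"))
a=onz(D,[(231.25,300),(245.25,312.25)],70.3); b=onz(D,[(229.4,307.6),(248,323.8)],48)
for n,p in(("salt",a),("well",b)):
    e=p[1]-p[0]; print(n,p.round(1).tolist(),p.mean(0).round(1),np.linalg.norm(e),np.degrees(np.arctan2(e[1],e[0])))
print("wrist",onz(c,[(281.3,244),(357.3,244)],70.3).round(1).tolist(),onz(c,[(270.7,222.7),(357.3,222.7)],48).round(1).tolist())
im=cv2.imread("pics/w8.png")
cv2.imwrite("pics/v9.png",cv2.resize(im[195:305,240:400],None,fx=5,fy=5,interpolation=cv2.INTER_CUBIC))
# expected corners of salt foot, well
for z,h,ctr in((70.3,20,(580.3,192.9)),(48,27,(578.5,192.5))):
    t=np.radians(2.7);Rz=np.array([[np.cos(t),-np.sin(t)],[np.sin(t),np.cos(t)]])
    q=np.array([[-h,h],[h,h],[h,-h],[-h,-h]])@Rz.T+ctr; print((proj(c,np.c_[q,[z]*4])-[240,195])*5)
E
```

```text
salt [[601.6, 210.0, 70.3], [559.5, 209.6, 70.3]] [580.5 209.8  70.3] 42.084287645066354 -179.51272875013626
well [[603.5, 216.7, 48.0], [547.6, 215.8, 48.0]] [575.6 216.2  48. ] 55.99772409655511 -179.07468882179447
wrist [[560.4, 211.3, 70.3], [603.1, 213.2, 70.3]] [[551.7, 218.9, 48.0], [605.2, 221.4, 48.0]]
[[197.90468366 238.76701607]
 [553.90464226 238.21336434]
 [546.02024022 568.35861841]
 [205.96157454 569.51725986]]
[[141.79670182 143.66312006]
 [578.40809264 143.20637411]
 [567.58729592 549.2583529 ]
 [154.53038061 550.58234019]]
```

View pics/v9.png

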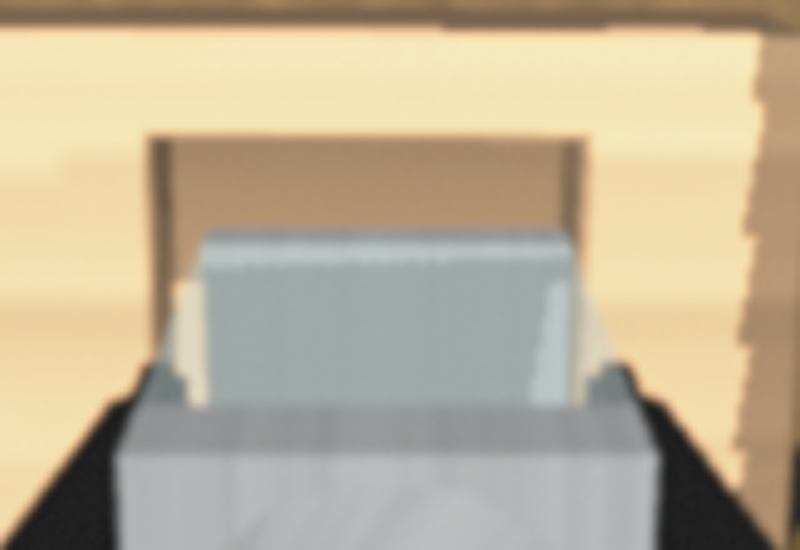

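```bash
python3 - <<'E'
from h import *
import pickle
c,C,D=pickle.load(open("c8.pkl","rb"))
f=lambda w:np.array(w)/5+[240,195]
for zb in (68.5,70.3,72):
    a=onz(c,f([(203,234),(573,231)]),zb);e=a[1]-a[0];print("salt",a.round(1).tolist(),a.mean(0).round(1),np.linalg.norm(e).round(1),np.degrees(np.arctan2(e[1],e[0])).round(2))
a=onz(c,f([(149,136),(588,137)]),48);e=a[1]-a[0];print("well",a.round(1).tolist(),a.mean(0).round(1),np.linalg.norm(e).round(1),np.degrees(np.arctan2(e[1],e[0])).round(2))
E
```

```text
salt [[559.8, 212.1, 68.5], [601.7, 214.3, 68.5]] [580.7 213.2  68.5] 41.9 3.09
salt [[559.9, 212.5, 70.3], [601.4, 214.8, 70.3]] [580.7 213.6  70.3] 41.5 3.09
salt [[560.1, 212.9, 72.0], [601.2, 215.1, 72.0]] [580.6 214.   72. ] 41.2 3.09
well [[551.1, 219.2, 48.0], [605.3, 221.6, 48.0]] [578.2 220.4  48. ] 54.3 2.51
```

{"api": "drive_tool", "payload": {"rows": [{"tx": 0, "ty": -3, "tz": 6.5, "twist": 0.006, "jaw": 30}, {"tx": 0, "ty": 0, "tz": 0, "twist": 0, "jaw": 30}, {"tx": 0, "ty": 0, "tz": 0, "twist": 0, "jaw": 30}]}}

```text
clock: 30.0
eef_pos: [575.4, 189.9, 277.7]
eef_rot: [[-0.041, 0.999, 0.009], [0.999, 0.041, 0.017], [0.016, 0.01, -1.0]]
ft_force: [-0.7, 0.8, -1.3]
width: 40.2
```

```bash
G=1 V=55 python3 plan.py 30 578.5 192.5 106.4 92.7; python3 - <<'E'
from h import *
import pickle
c,w=snap("wrist","w10"); c2,s=snap("scene","scene10"); c3,d=snap("side","side10")
pickle.dump((c,c2,c3),open("c10.pkl","wb"))
r=lambda im,x,y,w,h,k: cv2.resize(im[y:y+h,x:x+w,::-1],None,fx=k,fy=k,interpolation=cv2.INTER_CUBIC)
cv2.imwrite("pics/v10.png",np.vstack([r(w,240,195,160,70,5),np.hstack([r(s,340,230,100,62,4),r(d,205,265,80,50,5)[:248]])]))
E
```

```text
clock 30.0 pos [575.4 189.9 277.7] yaw 92.35 tilt [0.0093 0.0168] w 40.2 F [-0.7  0.8 -1.3]
[{"tx": -0.3, "ty": 1.5, "tz": 0.3, "twist": -0.006, "jaw": 30.0}]
```

View pics/v10.png

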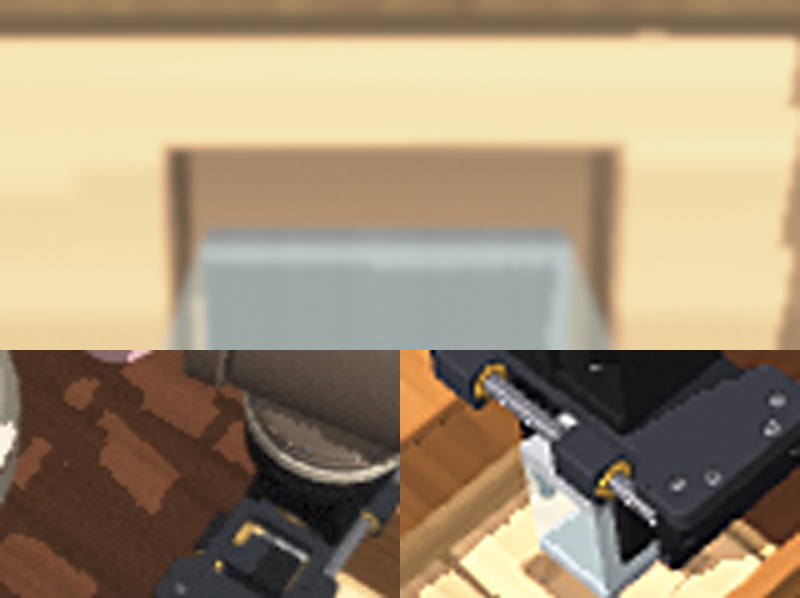

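```bash
python3 - <<'E'
from h import *
import pickle
c,C,D=pickle.load(open("c10.pkl","rb"))
f=lambda w:np.array(w)/5+[240,195]
def ctr(n,w,z,h):
    a=onz(c,f(w),z);e=a[1]-a[0];t=np.arctan2(e[1],e[0]);print(n,np.linalg.norm(e).round(1),np.degrees(t).round(2),(a.mean(0)[:2]+h*np.array([np.sin(t),-np.cos(t)])).round(1))
ctr("salt",[(203,234),(572,232)],63.3,20); ctr("well",[(165,148),(621,147)],48,27)
print(arm.state()["eef_pos"])
E
```

```text
salt 41.4 2.56 [578.3 193.5]
well 54.6 2.4 [579.1 193.4]
[575.41656204 189.91439495 277.71752172]
```

```bash
python3 - <<'E'
from rig import arm
s=arm.state(); print(s["clock"],s["width"],s["ft_force"]); print(arm.sign_off())
E
```

```text
30.15 39.787611256429095 [-0.3267327  -0.68743609 -1.11427933]
the job is handed in; nothing more can be done
None
```

I pulled the drawer out to its stop, then lifted the square salt shaker over the casserole and left it gripped above the square well. I handed the job in at 30.2 s of the 59 s allowed.

**Position over the well:** In the last wrist picture the shaker's centre is within about 1 mm of the well's centre and its sides are within 0.2° of the well's. Its foot is about 15 mm above the rim, worked out from the arm's height rather than measured. In that picture the foot looks 41.4 mm wide instead of 40 mm, so the height could be a few mm off.

**Upright:** The tool ended about 1.1° off vertical. Pulling on the stop had tilted it, and fast moves made the tilt worse (about 2.4° at most). I worked most of it out before gripping, because tilt cannot be commanded directly.

**Drawer:** The pull force rose to about 26 N at the stop. The later pictures put the panel's front about 150 mm ahead of the chest's, which matches 140 mm of travel plus the 12 mm panel.

**Disagreement:** Before the final 3 mm correction, the side camera put the offset at about 4.6 mm and the wrist camera at 2.3 mm. I did not repeat the side measurement afterwards.

**Other objects:** I took no final picture of the casserole, tumbler and other shakers. I planned the path clear of them, and the readings after each move showed no contact away from the handle.

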